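Clip the thick marker back into its desk holder

TASK

Put the thick marker, the fattest of the long pens, back in the desk clip: press it down past the sprung jaw until it lies fully home, level, in the bottom of both forks with the jaw closed over it. Leave about as much of the marker sticking out at one end of the clip as at the other, and let go of it.

Things in the scene. Friction and masses are not known exactly. Their poses are not given: they have to be found in the camera images.
- marker_center (a point): Centre of the thick marker: round, 150 mm long, 20 mm diameter, 28-56 g, white barrel, 55 mm black cap, lying on the desk (this point 10 mm up). y axis along it to the cap end; either way round in the clip is fine. A black hex collar 61-71 mm from the centre stops rolling. Same finish: a slim pen (11 mm thick, 145 long) and a short glue stick (23 thick, 85 long); the three swap places.
- clip: Dark steel clip fixed to the desk; origin on the desk below the seat, y along the channel, x across it towards the jaw. Plate 112 mm (y) x 76 x 8 thick. Two Y-shaped forks 6 mm thick at y = +-32 mm, 58 mm finger gap between (below it only plate and hinge shaft, under 18 mm high). Slot 28 mm wide with a V bottom that centres the marker; mouth flares at 45 deg to 44 mm wide, at 70 mm high.
- seat (a point): Where the marker's centre lies when fully home in the clip: 50 mm above the desk, on the channel's centre line, midway between the two forks. Axes as the clip: y along the channel (the way the marker must lie), x across it towards the jaw, z up. No part of the clip is higher than 36 mm above this point.
- jaw (a joint): Sprung aluminium jaw, rad: 0 closed (as found), grows as it swings out to +x. Two arms 7 mm wide at y = +-41 mm; shaft along y at x = 14, 14 mm high. Each nose's tip is over the channel's middle, 63 mm high; its top slopes up at 60 deg to +x, to 84 mm. A marker pressed down 5-20 N wedges it aside (0.1-0.25 rad), then it snaps shut over it; the marker's weight alone does not open it.
There are look-alikes about, which are no part of the job. What is shaped like the clip but purple is not meant. Leave any yellow look-alike of the part that bears marker_center alone.

How it is judged:
On the way:
1. the marker, over the clip, pushes the jaw aside (value of joint jaw above 0.05 rad and horizontal distance between marker_center and seat below 0.03 m and z of marker_center in the frame of seat between 0 and 0.04 m), for 0.02 s.
At the end, for the whole second after the job is handed in: The marker lies at rest in the bottom of both forks: its centre within 8 mm across, 16 mm along and 6 mm in height of the seat point, parallel to the channel within 10 degrees, the jaw closed to within 0.06 rad (x of marker_center in the frame of seat between -0.008 and 0.008 m and y of marker_center in the frame of seat between -0.016 and 0.016 m and z of marker_center in the frame of seat between -0.006 and 0.006 m and angle between the y axis of marker_center and the y axis of seat, either way round below 0.175 rad and value of joint jaw below 0.06 rad and linear speed of marker below 0.02 m/s); the robot touches nothing.
It also fails if it takes over 38 s, if anything falls off the work surface, if the arm or the gripper's body presses on something with over 40 N, if the wrist force passes 120 N, or if a joint passes its speed limit or range.

ROBOT

A 7-joint arm with a two-finger parallel gripper is mounted at the origin on the work surface. World frame = base frame: x ahead of the robot, y to its left, z up, the work surface at z = 0. Lengths are in m, angles in rad, forces in N, time in s.
With the tool pointing down it reaches from about 0.4 to 0.875 m from the base axis. Payload 4.4 kg.
Tool frame: the origin (TCP) lies at the very end of the fingers, on their centre line; the grasp point (between the pads) lies 19 mm behind it; z points along the fingers, y is the line along which they close (so a half turn about z gives the same grasp; the last joint's range is limited). The gripper opens to 85 mm and grips with 20 to 120 N. Pads are 22 mm wide; open, the fingers measure 114 mm over their backs; the gripper's body (76 mm by 85 mm) begins 54 mm behind the grasp point. The pads swing forward as they close: fully open they stand 13 mm farther back than shut.
Start: joints at [-0.066, 0.628, 0.038, 1.517, -0.027, 0.996, -0.02], TCP at [0.65, 0, 0.231] pointing down, gripper open.
Joint ranges: [-3.06, 3.06], [-0.37, 2.12], [-1.25, 1.32], [0.18, 2.47], [-1.1, 4.24], [0.23, 1.98], [-2.94, 2.94]. Speed limits (rad/s): [2.57, 2.57, 3.14, 3.14, 3.14, 3.14, 3.14].

INTERFACE

Orientations are given as a rotation vector (axis times angle).
In Python, from plant import bot gives the robot as it stands. The module is installed in compiled form; this text tells all that it offers. Calls block until the motion is done:
- bot.reach(position, orientation): joint-space move of the TCP to a pose.
- bot.servo_line(position, rot=None, max_speed=0.15): straight line of the TCP; rot=None keeps the orientation; max_speed is the mean speed in m/s.
- bot.move_j(angles): joint-space move.
- bot.command_gripper(opening, grip_force=None): finger opening in m; grip_force is the grip in N (None keeps the last); returns when the fingers have stopped.
- bot.pause(seconds).
- bot.inverse_kinematics(position, orientation): joint angles nearest the present ones, or None.
- bot.read_state(): the state.
- bot.get_image(name): name is "scene" or "side" or "wrist"; returns a dict with "frame" (420x560x3 uint8, blue, green, red), "fx", "fy", "cx", "cy" (pixels), "pose" (4x4, takes a point from camera to world coordinates); the wrist camera has in their place "hand_eye" (4x4, takes a point from camera to tool coordinates, whose origin is the TCP and whose axes are the flange's). Camera axes: x right, y down, z forward; pixel columns grow to the right and rows downward; lengths in m; the calibration is good to about 2 mm. The wrist camera is an equidistant fisheye: a pixel r from the principal point sees the ray r / f radians off the axis. A picture is of the moment at which its call begins: read the wrist's pose just before it. There is no depth.
A pose or a line that the arm cannot do raises bot.IKError and nothing moves.
- bot.sign_off(): hands the job in; it is judged then, once.
The state is a dict: "time": time; "joint_positions": joint angles; "qvel": joint speeds; "tau": joint torques, N m; "position": TCP position; "ee_rot": TCP orientation; "contact_force": force on the tool from outside, world axes, zero at the start; "torque": the same for the moment, N m; "width": finger opening in m; "gripper_force": force on a finger pad.
Only numpy, scipy, OpenCV 4.12 (cv2) and the standard library are available. Lean on these libraries where they do the work, as an engineer would, in place of code of your own. Each camera call takes 0.05 s, during which the arm holds its last target. There are 200 camera calls.

## Working session

There is one attempt and no reset: what is moved stays moved. The work goes in short steps, each a Python script; the robot and the scene stay as the last script left them, time stands still between calls to the robot, and variables do not carry over. Pictures are saved under pics/ and viewed, at most 10 in all, crops included, and the job is handed in when it is done.

```bash
mkdir -p pics
python3 - <<'E'
from plant import bot
import cv2,numpy as np
for n in("scene","side","wrist"):
    d=bot.get_image(n); cv2.imwrite(f"pics/{n}0.png",d["frame"])
    print(n,{k:np.round(v,4).tolist() for k,v in d.items() if k!="frame"})
s=bot.read_state();print({k:np.round(v,3).tolist() for k,v in s.items()})
E
```

```text
scene {'fx': 418.5661, 'fy': 418.5661, 'cx': 277.6971, 'cy': 207.5677, 'pose': [[0.0771, 0.5402, -0.838, 1.2545], [0.997, -0.0459, 0.0621, -0.0734], [-0.0049, -0.8403, -0.5422, 0.6057], [0.0, 0.0, 0.0, 1.0]]}
side {'fx': 394.8954, 'fy': 394.8954, 'cx': 286.8725, 'cy': 205.9334, 'pose': [[-0.9668, -0.1851, 0.1761, 0.2553], [-0.2555, 0.6907, -0.6765, 0.7359], [0.0035, -0.699, -0.7151, 0.8427], [0.0, 0.0, 0.0, 1.0]]}
wrist {'fx': 325.1923, 'fy': 325.1923, 'cx': 279.8818, 'cy': 208.6704, 'hand_eye': [[-0.0014, -0.9587, -0.2844, 0.0727], [1.0, -0.0013, -0.0004, 0.0006], [0.0, -0.2844, 0.9587, -0.1423], [0.0, 0.0, 0.0, 1.0]]}
{'time': 0.15, 'joint_positions': [-0.066, 0.629, 0.038, 1.518, -0.027, 0.996, -0.02], 'qvel': [0.0, -0.002, 0.001, -0.001, -0.001, 0.0, -0.0], 'tau': [0.002, -56.38, 1.228, -19.365, 0.011, 0.007, -0.0], 'position': [0.65, 0.0, 0.231], 'ee_rot': [-2.221, -2.221, 0.002], 'contact_force': [-0.647, 0.508, 0.395], 'torque': [-0.026, -0.049, 0.003], 'gripper_force': 0.0, 'width': 0.086}
```

View pics/scene0.png

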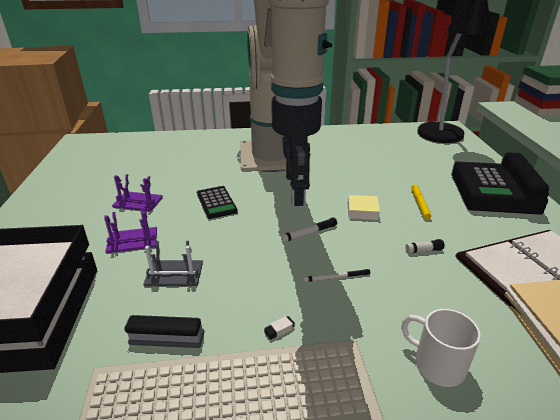

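View pics/side0.png

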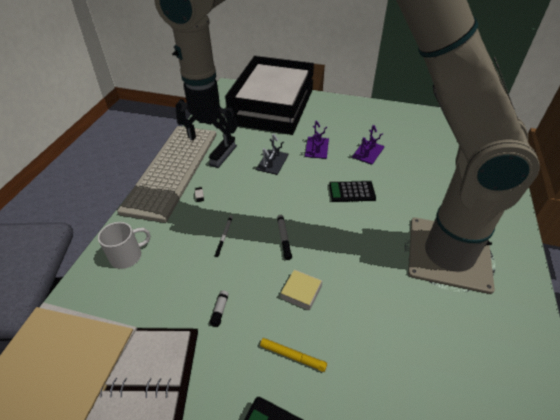

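View pics/wrist0.png

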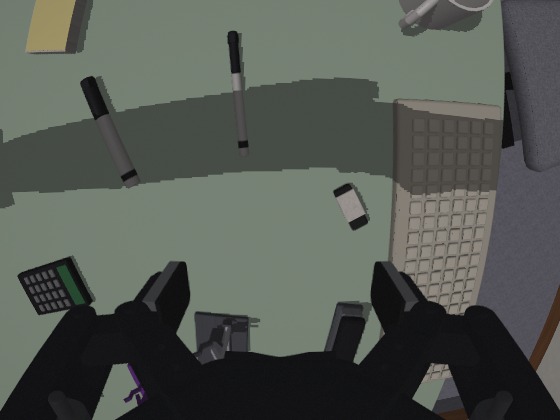

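Candidates: the thick marker at scene (312,229) / wrist (110,130), the slim pen at (338,274), the glue stick at (425,247), the yellow marker at (421,201) and a USB-like stick at (280,327). I choose (312,229): it is the longest and fattest of the white and black ones. Clips: dark steel at scene (173,268), with purple decoys at (137,193) and (131,232), so I choose the steel one.

```bash
cat > h.py <<'E'
from plant import bot
import cv2,numpy as np
from scipy.spatial.transform import Rotation as Ro
def shot(n,save=None):
    s=bot.read_state(); d=bot.get_image(n)
    if n=="wrist":
        T=np.eye(4);T[:3,:3]=Ro.from_rotvec(s["ee_rot"]).as_matrix();T[:3,3]=s["position"];d["pose"]=T@d["hand_eye"]
    d["fish"]=n=="wrist"
    if save: cv2.imwrite(save,d["frame"])
    return d
def ray(d,px):
    a=(np.array(px,float)-[d["cx"],d["cy"]])/[d["fx"],d["fy"]]
    if d["fish"]:
        r=np.linalg.norm(a)+1e-12; v=np.r_[a/r*np.sin(r),np.cos(r)]
    else: v=np.r_[a,1]
    P=d["pose"]; return P[:3,3],P[:3,:3]@v
def onz(d,px,z):
    o,v=ray(d,px); return o+v*(z-o[2])/v[2]
def proj(d,p):
    P=d["pose"]; c=P[:3,:3].T@(np.array(p)-P[:3,3])
    if d["fish"]:
        r=np.hypot(*c[:2]); a=c[:2]/r*np.arctan2(r,c[2])
    else: a=c[:2]/c[2]
    return a*[d["fx"],d["fy"]]+[d["cx"],d["cy"]]
def down(yaw): # tool y (closing line) at world angle yaw
    y=np.r_[np.cos(yaw),np.sin(yaw),0];z=np.r_[0,0,-1.];return Ro.from_matrix(np.c_[np.cross(y,z),y,z]).as_rotvec()
E
python3 - <<'E'
from h import *
w=shot("wrist");s=shot("scene");sd=shot("side")
print("wrist",onz(w,(90,80),.01),onz(w,(133,182),.01))
print("scene",onz(s,(286,236),.01),onz(s,(337,222),.01))
print("side",onz(sd,(280,216),.01),onz(sd,(288,257),.01))
print("pen",onz(w,(233,35),.01),onz(w,(244,152),.01))
print("clip scene plate corners",[onz(s,p,.008).round(3) for p in((148,266),(203,263),(200,284),(146,285))])
print("clip wrist",[onz(w,p,.008).round(3) for p in((195,314),(249,314))])
E
```

```text
wrist [0.41590404 0.13063027 0.01      ] [ 0.47013143 -0.00076204  0.01      ]
scene [0.45963894 0.00485042 0.01      ] [0.41236624 0.13676185 0.01      ]
side [ 0.46912638 -0.00762995  0.01      ] [0.40976068 0.12808815 0.01      ]
pen [0.59810817 0.16516633 0.01      ] [0.60943413 0.03144197 0.01      ]
clip scene plate corners [array([ 0.54 , -0.303,  0.008]), array([ 0.54 , -0.185,  0.008]), array([ 0.606, -0.186,  0.008]), array([ 0.6  , -0.297,  0.008])]
clip wrist [array([ 0.532, -0.188,  0.008]), array([ 0.608, -0.184,  0.008])]
```

Run:
```python
from h import *
bot.reach([.57,-.31,.24],down(0))
d=shot("wrist","pics/clip.png"); print(bot.read_state()["time"],bot.read_state()["ee_rot"],proj(d,[.57,-.243,.008]))
f=cv2.resize(d["frame"][60:260,180:400],None,fx=3,fy=3,interpolation=cv2.INTER_CUBIC)
cv2.imwrite("pics/clipc.png",cv2.convertScaleAbs(f,alpha=1.6,beta=20))
```

```text
1.5667 [-2.21691584 -2.2250221  -0.00265343] [278.23213556 122.30620331]
```

View pics/clipc.png

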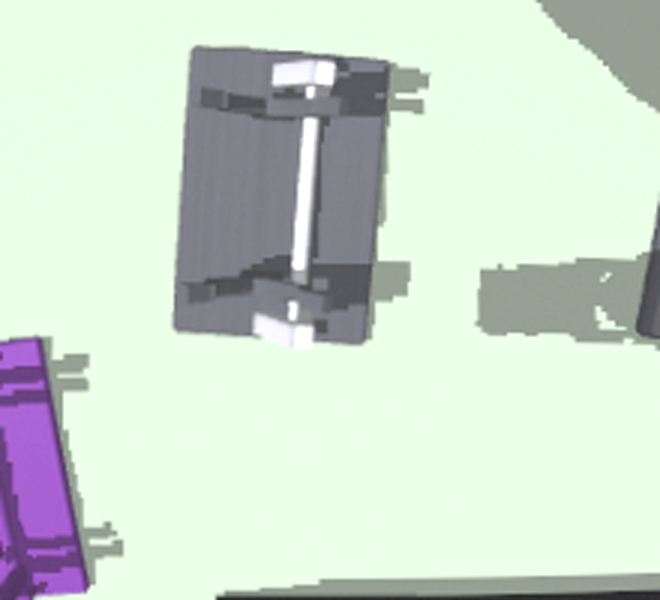

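Crop: the plate corners are at crop px (191,46), (388,62), (364,344) and (174,328). The shaft runs (311,120)-(300,280), and the bright noses end at left (274,75) and (255,322). The jaw is on world +x.

Run:
```python
from h import *
d=shot("wrist")
q=lambda c,z:onz(d,np.array(c)/3+[180,60],z)[:2]
C=[q(c,.008) for c in((191,46),(388,62),(364,344),(174,328))]
print("corners",np.round(C,4),"centre",np.mean(C,0).round(4),"sizes",[np.linalg.norm(C[i]-C[(i+1)%4]).round(4) for i in range(4)])
for a,b in((0,3),(1,2)):
    v=C[a]-C[b];print("yaw",np.arctan2(v[1],v[0])*57.3)
S=[q((311,120),.014),q((300,280),.014)];print("shaft",S)
N=[q((274,75),.063),q((255,322),.063)];print("noses",N,np.mean(N,0), np.linalg.norm(N[0]-N[1]))
m=np.mean(C,0);v=C[0]-C[3]+C[1]-C[2];y=v/np.linalg.norm(v);x=np.r_[y[1],-y[0]]
print("yaw",np.degrees(np.arctan2(y[1],y[0])))
for p in S+N:print("in clip x,y:",((p-m)@x).round(4),((p-m)@y).round(4))
# fork finger tips at 70mm: left ends
```

```text
corners [[ 0.5308 -0.1879]
 [ 0.6051 -0.1942]
 [ 0.5972 -0.3037]
 [ 0.523  -0.2973]] centre [ 0.564  -0.2458] sizes [np.float64(0.0746), np.float64(0.1098), np.float64(0.0744), np.float64(0.1097)]
yaw 85.9430448977381
yaw 85.84626675980941
shaft [array([ 0.57606169, -0.21733527]), array([ 0.57212169, -0.27796877])]
noses [array([ 0.56355547, -0.20486538]), array([ 0.55720113, -0.28625339])] [ 0.5603783  -0.24555938] 0.08163568771316139
yaw 85.88830579838894
in clip x,y: 0.01 0.0292
in clip x,y: 0.0104 -0.0315
in clip x,y: -0.0034 0.0408
in clip x,y: -0.0039 -0.0409
```

Run:
```python
from h import *
bot.reach([.47,-.005,.2],down(np.radians(22.5)))
d=shot("wrist","pics/mk.png"); print(bot.read_state()["time"],proj(d,[.443,.065,.01]))
cv2.imwrite("pics/mkc.png",cv2.convertScaleAbs(cv2.resize(d["frame"][:260,160:400],None,fx=2.3,fy=2.3,interpolation=cv2.INTER_CUBIC),alpha=1.6,beta=20))
```

```text
2.8917 [280.04205553 110.6828144 ]
```

View pics/mkc.png

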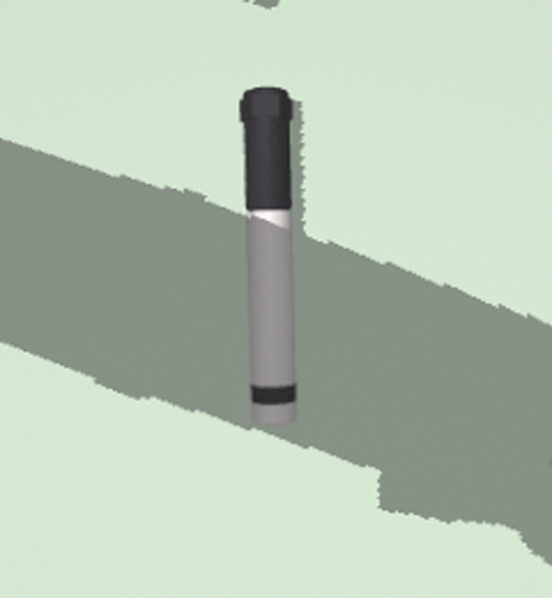

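The thick marker is confirmed: hex collar at the cap end, cap tip at crop (266,89), tail at (274,423), width about 45 px against length 334 px, which matches 20:150.

Run:
```python
from h import *
d=shot("wrist")
q=lambda c:onz(d,np.array(c)/2.3+[160,0],.01)[:2]
a,b=q((266,89)),q((274,422)); v=a-b
print(a,b,np.linalg.norm(v)); c=(a+b)/2; th=np.arctan2(v[1],v[0]); print(c,np.degrees(th))
g=q((270,210));print("cap joint from centre",(g-c)@v/np.linalg.norm(v))
yaw=th-np.pi/2
bot.reach([*c,.09],down(yaw)); bot.servo_line([*c,.003],max_speed=.08)
bot.command_gripper(.0,100); s=bot.read_state(); print(s["width"],s["gripper_force"],s["position"],s["contact_force"])
bot.servo_line([*c,.14],max_speed=.12)
s=bot.read_state(); print(s["time"],s["width"],s["gripper_force"],s["position"],s["contact_force"])
shot("side","pics/lift_s.png");d=shot("wrist","pics/lift.png")
cv2.imwrite("pics/lift.png",cv2.convertScaleAbs(d["frame"],alpha=1.6,beta=20))
```

```text
[0.41048864 0.13261488] [ 0.47076604 -0.00535779] 0.15056501147409643
[0.44062734 0.06362855] 113.59951856757921
cap joint from centre 0.020074189754150377Traceback (most recent call last):
  File "<stdin>", line 8, in <module>
plant.IKError: the arm cannot follow that straight line within its joint ranges
```

Run:
```python
from h import *
s=bot.read_state();print(s["time"],s["position"],np.round(s["joint_positions"],3))
c=np.array([.4406,.0636]);y0=np.radians(23.6)
for yaw in(y0,y0+np.pi,y0-np.pi):
  for z in(.09,.05,.03,.015,.003):
    q=bot.inverse_kinematics([*c,z],down(yaw)); print(round(yaw,2),z,None if q is None else np.round(q,2))
R=Ro.from_rotvec(down(y0))
for t in(-.2,-.1,.1,.2):  # tilt about closing line (tool y)
    q=bot.inverse_kinematics([*c,.003],(R*Ro.from_rotvec([0,t,0])).as_rotvec()); print(t,None if q is None else np.round(q,2))
```

```text
3.5333 [0.44172953 0.06283828 0.09021844] [-0.167  0.596 -0.055  2.194  0.091  0.353  0.114]
0.41 0.09 [-0.17  0.6  -0.06  2.2   0.09  0.35  0.11]
0.41 0.05 [-0.18  0.68 -0.04  2.22  0.1   0.25  0.1 ]
0.41 0.03 [ 0.02  0.74 -0.33  2.22  0.83  0.3  -0.62]
0.41 0.015 [ 0.02  0.78 -0.33  2.22  0.94  0.29 -0.73]
0.41 0.003 [ 0.02  0.8  -0.33  2.22  1.04  0.28 -0.82]
3.55 0.09 [-0.72  0.75  0.79  2.21 -1.01  0.61 -1.89]
3.55 0.05 [-0.61  0.78  0.61  2.23 -1.09  0.47 -1.83]
3.55 0.03 [-0.52  0.79  0.48  2.23 -1.1   0.38 -1.84]
3.55 0.015 [-0.46  0.8   0.38  2.23 -1.09  0.3  -1.85]
3.55 0.003 [-0.41  0.81  0.31  2.23 -1.09  0.25 -1.85]
-2.73 0.09 [-0.72  0.75  0.79  2.21 -1.01  0.61 -1.89]
-2.73 0.05 [-0.61  0.78  0.61  2.23 -1.09  0.47 -1.83]
-2.73 0.03 [-0.52  0.79  0.48  2.23 -1.1   0.38 -1.84]
-2.73 0.015 [-0.46  0.8   0.38  2.23 -1.09  0.3  -1.85]
-2.73 0.003 [-0.41  0.81  0.31  2.23 -1.09  0.25 -1.85]
-0.2 [-0.26  0.8  -0.14  2.26  1.33  0.31 -1.27]
-0.1 [-0.06  0.81 -0.33  2.24  1.27  0.35 -1.13]
0.1 [ 0.09  0.81 -0.33  2.19  0.64  0.24 -0.36]
0.2 [ 0.12  0.82 -0.27  2.16  0.03  0.25  0.32]
```

Run:
```python
from h import *
c=np.array([.4406,.0636]);yaw=np.radians(23.6)
bot.reach([*c,.035],down(yaw)); s=bot.read_state();print(s["time"],s["position"],np.round(s["joint_positions"],3))
try: bot.servo_line([*c,.003],max_speed=.05)
except bot.IKError as e:
    print(e); q=bot.inverse_kinematics([*c,.003],down(yaw)); bot.move_j(q)
s=bot.read_state();print(s["time"],s["position"],np.round(s["joint_positions"],3))
bot.command_gripper(.0,100); s=bot.read_state(); print(s["width"],s["gripper_force"],s["position"],s["contact_force"])
try: bot.servo_line([*c,.05],max_speed=.1)
except bot.IKError as e: print(e); bot.reach([*c,.05],down(yaw))
s=bot.read_state(); print(s["time"],s["width"],s["gripper_force"],s["position"],s["contact_force"],Ro.from_rotvec(s["ee_rot"]).as_matrix().round(3))
d=shot("wrist")
cv2.imwrite("pics/lift.png",cv2.convertScaleAbs(d["frame"],alpha=1.6,beta=20))
```

```text
4.2417 [0.44216902 0.06230979 0.03596988] [ 0.022  0.73  -0.331  2.214  0.789  0.312 -0.583]
5.0333 [0.44058799 0.0637085  0.00299483] [-0.016  0.797 -0.28   2.223  0.96   0.244 -0.748]
0.016391258040612557 97.75321841239929 [0.44062242 0.06353958 0.00345423] [-0.80893724 -0.77709398  5.60828034]
6.2917 0.0161585476197054 97.86478757858276 [0.44056182 0.06334363 0.04978077] [-0.25535378  0.3757685  -1.16654624] [[-0.4    0.917 -0.   ]
 [ 0.917  0.4   -0.   ]
 [-0.    -0.    -1.   ]]
```

View pics/lift.png

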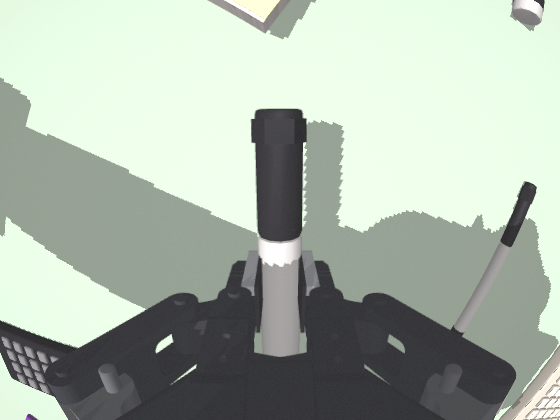

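The marker is held level and centred between the pads, with the cap tip at (278,110). Next I move it above the clip and check its height and tilt there.

```bash
python3 - <<'E'
from h import *
S=np.array([.5603,-.2455]);yaw=np.radians(-4.1)
try: bot.servo_line([.4406,.0636,.14],max_speed=.15)
except bot.IKError: bot.servo_line([.48,.0,.14],max_speed=.15)
bot.reach([*S,.14],down(yaw)); bot.servo_line([*S,.14])
s=bot.read_state();print(s["time"],s["position"],s["width"],s["contact_force"],Ro.from_rotvec(s["ee_rot"]).as_matrix().round(3).tolist())
u=np.r_[np.cos(np.radians(85.9)),np.sin(np.radians(85.9)),0];p=s["position"]+np.r_[0,0,.007]
for n in("scene","side"):
    d=shot(n); a,b=proj(d,p+.075*u),proj(d,p-.075*u); print(n,"pred cap,tail",a,b)
    m=((a+b)/2).astype(int); x0,y0=max(m[0]-65,0),max(m[1]-48,0); print(x0,y0)
    cv2.imwrite(f"pics/{n}_h.png",cv2.convertScaleAbs(cv2.resize(d["frame"][y0:y0+97,x0:x0+130],None,fx=6,fy=6,interpolation=cv2.INTER_CUBIC),alpha=1.8,beta=20))
E
python3 -c "
import cv2,numpy as np
a=[cv2.resize(cv2.imread(f'pics/{n}_h.png'),(400,300)) for n in('scene','side')]
cv2.imwrite('pics/both.png',np.hstack(a))"
```

```text
8.6 [ 0.56060274 -0.24401402  0.14024273] 0.016622171314101875 [ 0.45008985 -0.03767432  0.17565089] [[0.069, 0.998, 0.0], [0.998, -0.069, 0.0], [0.0, 0.0, -1.0]]
scene pred cap,tail [202.97949111 216.56998892] [126.31948257 217.1228293 ]
99 168
side pred cap,tail [262.57723769 139.28751481] [279.67147924 112.85060738]
206 78
```

View pics/both.png

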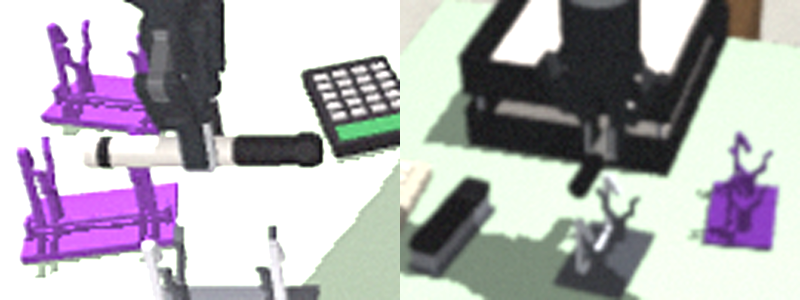

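The marker is nearly level (cap about 1° up) and centred to within 1 px of the prediction: cap end at scene (203.6,216), tail at (126.6,219). Next I press down in steps, watching the force.

Run:
```python
from h import *
S=[.5603,-.2460]
bot.servo_line([*S,.09],max_speed=.1)
for z in np.arange(.086,.0409,-.004):
    bot.servo_line([*S,z],max_speed=.06); s=bot.read_state(); f=s["contact_force"]
    print(round(z,3),np.round(s["position"],4),np.round(f,1),round(s["width"],4),round(s["time"],2))
    if f[2]>45: break
d=shot("scene");cv2.imwrite("pics/p.png",cv2.convertScaleAbs(cv2.resize(d["frame"][190:300,100:250],None,fx=5,fy=5,interpolation=cv2.INTER_CUBIC),alpha=1.6,beta=20))
```

```text
0.086 [ 0.5604 -0.2461  0.0863] [ 1.   0.5 -0.8] 0.0162 9.6
0.082 [ 0.5601 -0.246   0.0818] [-0.7 -0.3  0.2] 0.0166 9.85
0.078 [ 0.5596 -0.2461  0.0777] [-1.9 -0.2  0.3] 0.0161 10.1
0.074 [ 0.5596 -0.2462  0.0737] [-2.3 -0.8  2.2] 0.0165 10.35
0.07 [ 0.5597 -0.2462  0.0698] [-3.1 -0.   3.2] 0.0165 10.6
0.066 [ 0.5596 -0.2462  0.0661] [-3.8 -0.6  5.3] 0.0164 10.85
0.062 [ 0.5585 -0.2456  0.061 ] [-4.8  1.1 -1.6] 0.0162 11.1
0.058 [ 0.5593 -0.2458  0.0572] [-4.7  1.  -2.6] 0.0163 11.35
0.054 [ 0.5596 -0.246   0.0532] [-3.6  0.  -6.5] 0.0164 11.6
0.05 [ 0.5602 -0.246   0.0495] [-2.9 -0.6 -8.1] 0.0164 11.85
0.046 [ 0.5607 -0.2459  0.0456] [-1.5  0.3 -9.3] 0.0165 12.1
0.042 [ 0.5607 -0.2459  0.0446] [-7.9  1.9 14.5] 0.0159 12.35
```

View pics/p.png

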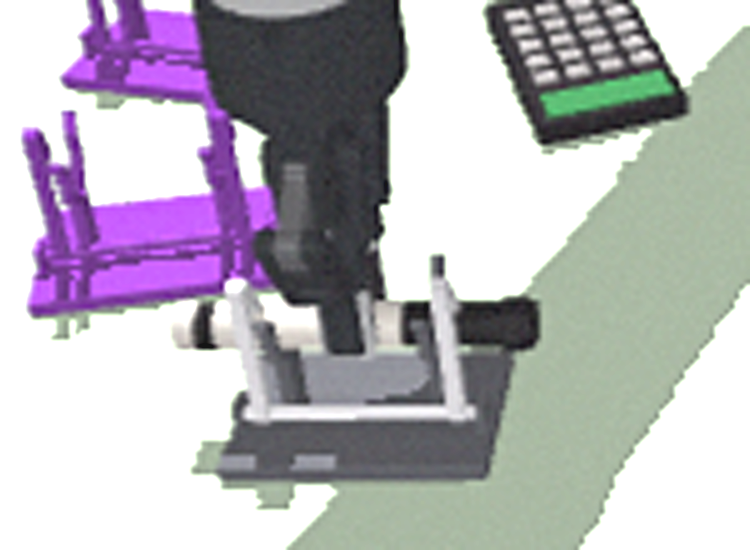

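The force profile shows wedge, snap, then bottoming at TCP z = 44.6 mm. I press a little more, release, retreat and check.

Run:
```python
from h import *
S=[.5603,-.2460]
for z in(.040,.038):
    bot.servo_line([*S,z],max_speed=.05); s=bot.read_state(); print(np.round(s["position"],4),np.round(s["contact_force"],1),s["time"])
    if s["contact_force"][2]>30: break
bot.servo_line([*S,.044],max_speed=.05)
bot.command_gripper(.06); bot.servo_line([*S,.15],max_speed=.12); bot.reach([.57,-.33,.24],down(0)); bot.pause(.3)
s=bot.read_state(); print(s["time"],s["width"],s["contact_force"])
u=np.r_[np.cos(np.radians(85.9)),np.sin(np.radians(85.9)),0];p=np.r_[.5603,-.2455,.05]
ims=[]
for n,x0,y0 in(("scene",110,200),("wrist",200,30)):
    d=shot(n); print(n,"pred cap,tail",(proj(d,p+.075*u)-[x0,y0])*4,(proj(d,p-.075*u)-[x0,y0])*4)
    ims.append(cv2.convertScaleAbs(cv2.resize(d["frame"][y0:y0+140,x0:x0+100],None,fx=4,fy=4,interpolation=cv2.INTER_CUBIC),alpha=1.6,beta=20))
cv2.imwrite("pics/fin.png",np.hstack(ims))
```

```text
[ 0.5607 -0.246   0.0444] [-12.1   3.2  27. ] 12.65
[ 0.5608 -0.246   0.0442] [-15.9   3.1  41.3] 12.9
15.55 0.060427088161249115 [-0.80297377  0.1111331   0.30795469]
scene pred cap,tail [388.0649067  220.71426903] [100.02342319 222.84537885]
wrist pred cap,tail [301.72028798  11.48424136] [260.94729857 588.06857308]
```

View pics/fin.png

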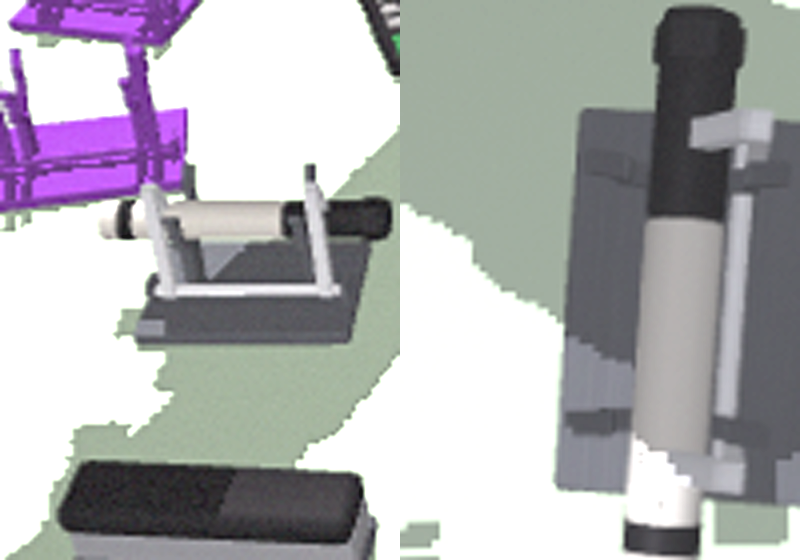

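The marker is home. Its ends are at crop (391,218) and (100,221), within about 1 px of the predicted seat pose at full image scale. Both noses lie over the barrel, and it is level and centred.

```bash
python3 -c "
from plant import bot
print(bot.sign_off())"
```

```text
the job is handed in; nothing more can be done
None
```

The thick marker is pressed home in the steel clip, level and centred with the jaw closed over it, and the gripper has let go. I handed the job in at about 16 s on the robot's clock; no verdict came back.

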